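Prop the drying cabinet's door on the middle hole of its stay

ROBOT

A 6-joint arm with a two-finger parallel gripper is mounted at the origin on the work surface. World frame = base frame: x ahead of the robot, y to its left, z up, the work surface at z = 0. Lengths are in m, angles in rad, forces in N, time in s.
With the tool pointing down it reaches from about 0.35 to 0.975 m from the base axis. Payload 4.9 kg.
Tool frame: the origin (TCP) lies at the very end of the fingers, on their centre line; the grasp point (between the pads) lies 19 mm behind it (bot.grip_point_offset is the z of the grasp point in the tool frame, in m); z points along the fingers, y is the line along which they close (so a half turn about z gives the same grasp; the last joint's range is limited). The gripper opens to 85 mm and grips with 20 to 120 N. Pads are 22 mm wide; open, the fingers measure 114 mm over their backs; the gripper's body (76 mm by 85 mm) begins 54 mm behind the grasp point. The pads swing forward as they close: fully open they stand 13 mm farther back than shut.
Start: joints at [1.147, 0.053, 1.613, -0, 1.476, -0.119], TCP at [0.188, 0.596, 0.192] pointing down, gripper open.
Joint ranges: [-3.01, 3.01], [-1.01, 2.22], [0.06, 2.58], [-1.02, 4.17], [0.09, 2.62], [-3.14, 3.14]. Speed limits (rad/s): [2.57, 2.57, 3.14, 3.14, 3.14, 3.14].

INTERFACE

Orientations are given as a rotation vector (axis times angle).
In Python, from plant import bot, imaging, nets gives the robot as it stands.
- The arm moves only by the tool drive_tool, never from a script. Its argument "rows" is a list of rows, each an object of numbers: "gripper": the finger opening in mm, from 0 to 85.4; "x", "y", "z": the shift along the world's x, y, z in mm; "spin": the turn about the world's z in rad. A call has 1 to 8 rows; each row shifts and turns the commanded pose from where the row before left it; what a row does not reach is not made up. A row lasts 1/8 s, in which the tool goes at most 62.5 mm and 10.7 degrees, less where a joint would pass 70% of its speed; a pose out of reach is approached as far as the arm can. A call with a gripper value outside its range is refused whole. The fingers move at their own pace and stop on an object; "force" is the grip in N (left out, the last holds). Time passes only in rows, so rows that do not move let the fingers close. It gives the time, the measured TCP pose, the force, the opening and the grip force at its end, in the units of the state.
- bot.get_obs(): the state, without advancing time (a new reading comes with each control period).
- imaging.grab_frame(name): name is "scene" or "side" or "wrist"; returns a dict with "img" (420x560x3 uint8, red, green, blue), "depth" (420x560 float32, m along the optical axis (not along the pixel's ray), 0 where there is no reading), "camera_matrix" (3x3 intrinsics, pixels), "D" ([k1, k2, p1, p2, k3] as OpenCV has them; the pictures are not rectified), "origin" and "orientation" of the camera in the world; the wrist camera has in their place "hand_eye" (4x4, takes a point from camera to tool coordinates, whose origin is the TCP and whose axes are the flange's). Camera axes: x right, y down, z forward; pixel columns grow to the right and rows downward; lengths in m; the calibration is good to about 2 mm. A picture is of the moment at which its call begins: read the wrist's pose just before it.
- bot.hand_in(): hands the job in; it is judged then, once.
Trained networks look in the newest picture that a camera, given by its name, has taken for a name from the list of things; names that differ only in an ending like _2 or _b are one class to them, and where a whole thing is asked for, a point or a joint stands for the part that bears it (a point fixed in the world has none). Each returns a list of dicts, best first, with "score" (0 to 1); they miss things now and then, are a little off and sometimes report something else, mostly with a low value. They report only what shows in the picture. A call takes as long as a camera call.
- nets.boxes_of(camera, query): "box" ([left, top, right, bottom] as shares, 0 to 1, of the picture: columns of its width, rows of its height, round what is visible of it).
The state is a dict: "time_s": time; "joint_pos": joint angles; "joint_velocities": joint speeds; "tau": joint torques, N m; "tcp_pos": TCP position; "tcp_rot": TCP orientation; "wrist_force": force on the tool from outside, world axes, zero at the start; "ft_torque": the same for the moment, N m; "gripper_width": opening from 0.0 (shut) to 1.0 (fully open); "grasp_force": force on a finger pad.
Only numpy, scipy, OpenCV 4.12 (cv2) and the standard library are available. Lean on these libraries where they do the work, as an engineer would, in place of code of your own. Each camera call takes 0.05 s, during which the arm holds its last target. There are 200 camera calls.

TASK

Air the bamboo drying cabinet: lift the perforated steel stay (it has a knob at its end), bring the door to the right opening and drop the stay's middle hole (third of five) over the fixed peg on the cabinet's roof, so that the stay lies flat and holds the door ajar. Feel for the peg gently, pressing on it only lightly, let go at the end, and leave the toiletries as they stand.

Things in the scene. Friction and masses are not known exactly. Their poses are not given: they have to be found in the camera images.
- cabinet: Light bamboo cabinet fixed on the counter, 200 deep (x) x 300 wide (y) x 200 high. Origin: centre of its underside; the door side faces its own -x, its left is +y. Near the roof's left edge, 70 mm or more from the keeper's slot line, stand a loose jar and soap bar.
- door (a joint): Opening of the slatted bamboo door, rad: 0 shut, grows as it opens towards the cabinet's -x, limit 1.3. Upright hinge at (-108, 145) mm in the cabinet frame; the door, 290 wide, runs from it along (-sin q, -cos q) in that frame (x, y). Stiff: it stays where left; 0.3 N m moves it. The stay's pivot stands on its top edge 160 mm from the hinge.
- swivel (a joint): Turn of the stay about its upright pivot on the door, rad, counter-clockwise from above. The stay points from the pivot along the angle (swivel - door), measured from the cabinet's +x towards its +y. Turns freely.
- lift (a joint): Upward tilt of the stay about its level hinge at the pivot, rad: 0 lying level (a stop; seated or lying flat over the roof), limit 0.5. It falls by its own weight (about 0.16 kg). Resting on the peg's top near the middle hole, not over it, it reads about 0.09.
- stay: Flat steel bar 274 long, 24 wide, 6 thick, its mid-thickness 209 above the counter when level. Origin: on the pivot, at mid-thickness; x along the bar to the knob, z up. Five round through holes, 10 in diameter, on the centre line at 69, 105, 141, 177 and 213 mm from the pivot; the knob is at 245.
- hole3 (a point): Centre of the middle hole's lower mouth: (141, 0, -3) mm in the stay's frame. Moves with the stay.
- knob (a point): Centre of the stay's upright wooden knob, a cylinder 18 in diameter and 34 high standing on the bar (bar top to knob top: 212 to 246 above the counter when level); this point is 17 below the knob's top. Moves with the stay.
- keeper: Dark steel plate 94 x 30 x 3 on the roof at (-40, 5) mm in the cabinet frame. A steel peg, 8 in diameter, upright, flat top 219 above the counter (13 above the level stay's underside), is clamped somewhere along its slot, within 16 mm either side of the middle: not measured, to be felt or seen. Origin: under the plate's centre, on the roof; x along the slot.
- slot (a point): Middle of the keeper's slot, on the plate's top face (203 above the counter). The slot runs along the cabinet's x; the peg stands within 16 mm of this point along it.
- jar: Small amber jar, 42 in diameter, 42 high, loose on the roof near its left rear. Origin: centre of its underside. Leave alone.
- soap_bar: White soap bar 35 x 55 x 24, loose on the roof near its left front. Origin: centre of its underside. Leave alone.
- dispenser: Black bottle 64 in diameter, 160 high, loose on the counter on the left. Origin: centre of its underside. Leave alone.
- tumbler: White cup 72 in diameter, 100 high, loose on the right. Origin: centre of its underside. Leave alone.
- lotion: White bottle 52 in diameter, 150 high, loose on the right. Origin: centre of its underside. Leave alone.
- carton: Cardboard box 70 x 110 x 60, loose on the right. Origin: centre of its underside. Leave alone.
- brush: Bamboo hairbrush, 215 long, 45 wide, 28 high, lying bristles down on the counter on the left. Origin: under it, 120 mm from its handle's end. Leave alone.

How it is judged:
On the way:
1. the stay is lifted off its rest (value of joint lift above 0.05 rad), for 0.1 s.
At the end, for the whole second after the job is handed in: The stay lies level (tilt under 0.02 rad) with its middle hole over the slot (within 18 mm of its middle along it and 6 mm across it), which is so only when that hole is over the peg; the door is at rest (value of joint lift below 0.02 rad and x of hole3 in the frame of slot between -0.018 and 0.018 m and y of hole3 in the frame of slot between -0.006 and 0.006 m and velocity of joint door between -0.03 and 0.03 rad/s); the robot touches nothing.
It fails at once if the stay bears on the keeper or its peg with more than 25 N (contact force between stay and keeper above 25 N).
It fails at once if one of the loose toiletries is shifted by more than 30 mm (distance of any of jar, soap_bar, dispenser, tumbler, lotion, carton, brush from where it was at the start of the episode above 0.03 m).
It also fails if it takes over 72 s, if anything falls off the work surface, if the arm or the gripper's body presses on something with over 40 N, if the wrist force passes 120 N, or if a joint passes its speed limit or range.

## Working session

There is one attempt and no reset: what is moved stays moved. The work goes in short steps, Python scripts to look and compute and a tool call to move; the robot and the scene stay as the last step left them, time stands still between calls to the robot, and variables do not carry over. Pictures are saved under pics/ and viewed, at most 10 in all, crops included, and the job is handed in when it is done.

Besides the shell and the picture viewer there is one more tool, called after "Call:" as name([rows], argument=value, ...), one row to a line, values as JSON. drive_tool: Moves the arm, as the interface text tells. Its arguments: {"type":"object","properties":{"rows":{"type":"array","items":{"type":"object","properties":{"gripper":{"type":"number"},"x":{"type":"number"},"y":{"type":"number"},"z":{"type":"number"},"spin":{"type":"number"}}}},"force":{"type":"number"}},"required":["rows"]}

```bash
mkdir -p pics; ls
cat > h.py <<'E'
import numpy as np, cv2
from scipy.spatial.transform import Rotation as R
from plant import bot, imaging, nets
def cam(n):
    o=bot.get_obs(); f=imaging.grab_frame(n)
    if n=='wrist':
        T=np.eye(4);T[:3,:3]=R.from_rotvec(o['tcp_rot']).as_matrix();T[:3,3]=o['tcp_pos']
        T=T@np.array(f['hand_eye'])
    else:
        T=np.eye(4);q=np.array(f['orientation'],float)
        T[:3,:3]=q if q.shape==(3,3) else R.from_rotvec(q).as_matrix(); T[:3,3]=f['origin']
    f['T']=T; return f
def rays(f,uv):
    p=cv2.undistortPoints(np.array(uv,float).reshape(-1,1,2),np.array(f['camera_matrix']),np.array(f['D']))[:,0]
    return np.c_[p,np.ones(len(p))]
def onz(f,uv,z):
    d=rays(f,uv)@f['T'][:3,:3].T; o=f['T'][:3,3]
    return o+d*((z-o[2])/d[:,2])[:,None]
def cloud(f):
    h,w=f['depth'].shape; v,u=np.mgrid[:h,:w]
    r=rays(f,np.c_[u.ravel(),v.ravel()])*f['depth'].reshape(-1,1)
    return (r@f['T'][:3,:3].T+f['T'][:3,3]).reshape(h,w,3)
def save(f,n): cv2.imwrite('pics/'+n,f['img'][:,:,::-1])
E
python3 - <<'E'
from h import *
for n in ['scene','side']:
    f=cam(n); save(f,n+'0.png'); print(n,f['origin'],f['orientation'])
    for q in ['knob','keeper','stay','cabinet','door','jar','soap_bar']:
        r=nets.boxes_of(n,q)[:1]
        for b in r: print(q,round(b['score'],2),(np.array(b['box'])*[560,420,560,420]).round())
E
```

```text
pics
scene [1.12825876 0.14418057 0.9664488 ] [-1.65097511 -2.08259011  0.71508565]
knob 0.85 [238. 181. 287. 267.]
keeper 0.78 [278. 202. 289. 236.]
stay 0.74 [237. 170. 289. 267.]
cabinet 0.82 [214. 169. 351. 309.]
door 0.58 [231. 172. 341. 266.]
jar 0.75 [322. 234. 346. 258.]
soap_bar 0.7 [316. 209. 346. 224.]
side [0.42900329 0.65620165 0.96288015] [-0.18379712  2.8698957  -1.09068507]
knob 0.92 [218. 173. 318. 206.]
keeper 0.66 [249. 200. 286. 212.]
stay 0.98 [217. 173. 316. 204.]
cabinet 0.93 [214. 166. 326. 297.]
door 0.95 [219. 169. 323. 287.]
jar 0.69 [223. 228. 243. 252.]
soap_bar 0.62 [264. 228. 280. 254.]
```

Run:
```python
import cv2,numpy as np
a=cv2.imread('pics/scene0.png')[150:320,190:370]; b=cv2.imread('pics/side0.png')[150:320,190:370]
cv2.imwrite('pics/crop.png',np.hstack([cv2.resize(i,(400,378),interpolation=cv2.INTER_CUBIC) for i in (a,b)]))
```

```text
(no output)
```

View pics/crop.png

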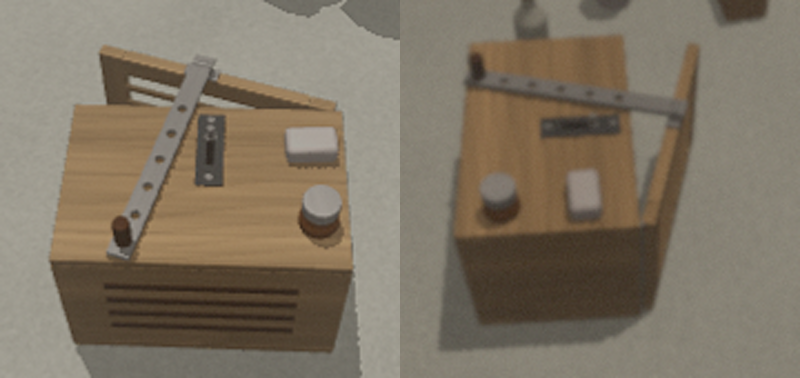

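View pics/side0.png

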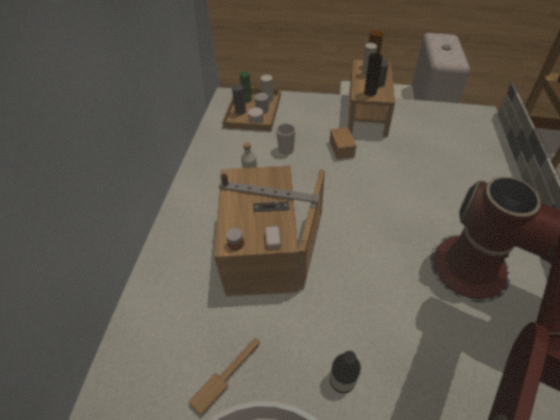

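The pictures show the stay lying on the roof with its knob at about scene (245,254) and side (224,181). The keeper is beside it at scene (284,217), with jar and soap to the other side.

```bash
cat > roof.py <<'E'
from h import *
def roof(n):
    f=cam(n); P=cloud(f); z=P[...,2]
    b=np.array(nets.boxes_of(n,'cabinet')[0]['box'])*[560,420,560,420]
    m=np.zeros(z.shape,bool); x0,y0,x1,y1=b.astype(int); m[y0-3:y1+3,x0-3:x1+3]=1
    s=cv2.cvtColor(f['img'],cv2.COLOR_RGB2HSV)[...,1]
    return f,P,m,s
if __name__=='__main__':
  for n in ['scene','side']:
    f,P,m,s=roof(n); z=P[...,2]
    w=m&(abs(z-.2)<.008)
    r=cv2.minAreaRect((P[w][:,:2]*1000).astype(np.float32)); print(n,'z',np.median(z[w]),r)
    st=m&(s<75)&(z>.204)&(z<.222)
    q=P[st][:,:2]; 
    c=[(284,217)] if n=='scene' else [(262,207)]
    print('keeper pt',onz(f,c,.203))
    px=[(282.2,179),(246,263)] if n=='scene' else [(317,199.5),(221,186)]
    print('stay ends',onz(f,px,.212))
    C=[(223.8,197),(214.8,268),(348.4,269),(345,197)] if n=='scene' else [(221.5,168),(290,167),(296,251),(217,256)]
    print('roof corners',onz(f,C,.2).round(4))
    k=m&(z>.235)&(z<.252); print('knob',k.sum(),np.median(P[k],0))
E
python3 roof.py
```

```text
scene z 0.19948356569263054 ((572.6107177734375, 7.031890869140625), (296.0128479003906, 299.46954345703125), 10.834879875183105)
keeper pt [[0.58063507 0.0126728  0.203     ]]
stay ends [[ 0.47133229 -0.01741667  0.212     ]
 [ 0.72626483 -0.0380388   0.212     ]]
roof corners [[ 0.5516 -0.1482  0.2   ]
 [ 0.7472 -0.1039  0.2   ]
 [ 0.6839  0.1803  0.2   ]
 [ 0.4847  0.1457  0.2   ]]
knob 290 [0.64980961 0.13587624 0.24151662]
side z 0.1999393908495976 ((571.5462646484375, 7.0167388916015625), (296.1662292480469, 305.93670654296875), 9.946110725402832)
keeper pt [[0.59773317 0.01739449 0.203     ]]
stay ends [[ 0.45785422 -0.01743338  0.212     ]
 [ 0.71994067 -0.03584314  0.212     ]]
roof corners [[ 0.7412 -0.1173  0.2   ]
 [ 0.5456 -0.1437  0.2   ]
 [ 0.4937  0.141   0.2   ]
 [ 0.6772  0.1783  0.2   ]]
knob 228 [0.64411299 0.13749017 0.24170931]
```

Run:
```python
from roof import *
from scipy.optimize import minimize
Q=[]
for n in ['scene','side']:
    f,P,m,s=roof(n); z=P[...,2]
    w=m&(abs(z-.2)<.006); p=P[w][:,:2]
    def c(v,p=p):
        a=v[2]; d=p-v[:2]; x=d@[np.cos(a),np.sin(a)]; y=d@[-np.sin(a),np.cos(a)]
        e=np.maximum(abs(x)-.1,abs(y)-.15); return np.mean(1/(1+np.exp(-e/.0015)))
    best=min((minimize(c,[x,.016,a],method='Nelder-Mead',options=dict(initial_simplex=[[x,.016,a],[x+.01,.016,a],[x,.026,a],[x,.016,a+.06]])) for x in(.61,.62) for a in(.16,.22)),key=lambda r:r.fun)
    print(n,best.x,best.fun)
    x,y,x2,y2=(np.array(nets.boxes_of(n,'keeper')[0]['box'])*[560,420,560,420]); print('keeper',onz(f,[((x+x2)/2,(y+y2)/2)],.203))
    ksc=(P[...,2]>.23)&(P[...,2]<.252)&m&(abs(P[...,1]+.035)<.04); print('knob',ksc.sum(),P[ksc].mean(0),P[ksc].min(0),P[ksc].max(0))
o=bot.get_obs();print(o['tcp_pos'],R.from_rotvec(o['tcp_rot']).as_matrix().round(3),o['time_s'],o['wrist_force'])
f=cam('wrist');print(f['hand_eye'])
```

```text
scene [0.6202091  0.01626391 0.19258141] 0.06386217224379694
keeper [[0.58746002 0.01386159 0.203     ]]
knob 71 [ 0.71576121 -0.04230772  0.24114596] [ 0.70497302 -0.05151592  0.23007596] [ 0.72254585 -0.03457956  0.24660768]
side [0.61571176 0.01647576 0.19134476] 0.08058508098957817
keeper [[0.57992641 0.00958056 0.203     ]]
knob 50 [ 0.71081596 -0.04229286  0.24064933] [ 0.70359921 -0.05433271  0.23002694] [ 0.72025362 -0.03599866  0.2476286 ]
[0.18757435 0.59618631 0.19182541] [[-0.954  0.3    0.   ]
 [ 0.3    0.954  0.   ]
 [-0.     0.    -1.   ]] 1.3 [-0.97655965 -0.13350318 -0.39702539]
[[ 1.84212618e-04 -9.64583296e-01 -2.63778376e-01  6.61885699e-02]
 [ 9.99999908e-01  7.53918377e-05  4.22668817e-04 -4.44307895e-04]
 [-3.87812544e-04 -2.63778429e-01  9.64583221e-01 -1.82145699e-01]
 [ 0.00000000e+00  0.00000000e+00  0.00000000e+00  1.00000000e+00]]
```

Call:
drive_tool([
  {"z":55},
  {"z":55,"x":10,"y":-20},
  {"z":50,"x":20,"y":-30},
  {"z":40,"x":30,"y":-45},
  {"x":32,"y":-48},
  {"x":32,"y":-48},
  {"x":32,"y":-48,"spin":0.05},
  {"x":32,"y":-48,"spin":0.05},
])

```text
$.rows[0]: bad value
```

Call:
drive_tool([
  {"x":34,"y":-48,"spin":0.05},
  {"x":34,"y":-48,"spin":0.05},
  {"x":34,"y":-48,"spin":0.05},
  {"x":34,"y":-48},
  {"x":34,"y":-48},
  {"x":34,"y":-48},
  {"x":30,"y":-41},
  {},
])

```text
$.rows[0]: bad value
```

Call:
drive_tool([
  {"x":0,"y":0,"z":55,"spin":0,"gripper":85},
  {"x":10,"y":-20,"z":50,"spin":0,"gripper":85},
  {"x":20,"y":-30,"z":45,"spin":0,"gripper":85},
  {"x":30,"y":-40,"z":35,"spin":0,"gripper":85},
  {"x":32,"y":-48,"z":0,"spin":0,"gripper":85},
  {"x":32,"y":-48,"z":0,"spin":0,"gripper":85},
  {"x":32,"y":-48,"z":0,"spin":0.05,"gripper":85},
  {"x":32,"y":-48,"z":0,"spin":0.05,"gripper":85},
])

```text
time_s: 2.35
tcp_pos: [0.3763, 0.3125, 0.377]
tcp_rot: [0.318, 3.125, 0.001]
wrist_force: [-0.3, -0.6, 0.5]
gripper_width: 0.996
grasp_force: 0.0
```

Call:
drive_tool([
  {"x":35,"y":-48,"z":0,"spin":0.05,"gripper":85},
  {"x":35,"y":-48,"z":0,"spin":0.05,"gripper":85},
  {"x":35,"y":-48,"z":0,"spin":0.03,"gripper":85},
  {"x":35,"y":-48,"z":0,"spin":0,"gripper":85},
  {"x":35,"y":-48,"z":0,"spin":0,"gripper":85},
  {"x":35,"y":-48,"z":0,"spin":0,"gripper":85},
  {"x":25,"y":-30,"z":0,"spin":0,"gripper":85},
  {"x":0,"y":0,"z":0,"spin":0,"gripper":85},
])

```text
time_s: 3.35
tcp_pos: [0.6114, -0.006, 0.3754]
tcp_rot: [-0.123, -3.137, -0.0]
wrist_force: [-0.6, -0.5, 0.1]
gripper_width: 0.994
grasp_force: 0.0
```

Run:
```python
from h import *
f=cam('wrist'); save(f,'w1.png'); np.savez('w1.npz',img=f['img'],depth=f['depth'],T=f['T'],camera_matrix=f['camera_matrix'],D=f['D'])
o=bot.get_obs();print(o['tcp_pos'],o['time_s'])
```

```text
[ 0.61073293 -0.00463556  0.37601767] 3.4
```

View pics/w1.png

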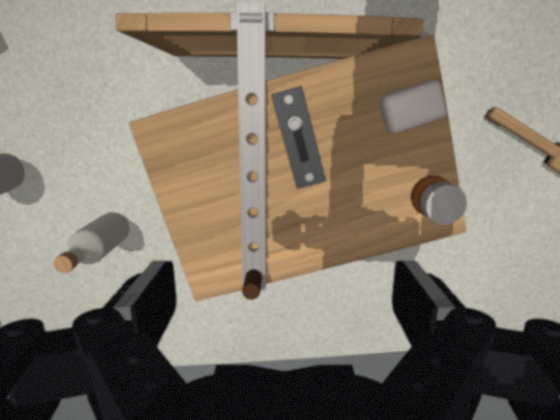

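The wrist picture shows the peg head at about (295,123) and the plate's screws at (289,99) and (310,177). The holes lie along column 252, rows 99 to 246, and the knob top is at (252,285).

```bash
cat > geo.py <<'E'
from h import *
def plan(O,a,peg):
    """O,a cabinet pose; peg world xy (m) -> q, knob world xy, stay world angle"""
    c,s=np.cos(a),np.sin(a); M=np.array([[c,-s],[s,c]])
    p=M.T@(np.array(peg)-O); H=np.array([-.108,.145]); v=p-H; L=np.hypot(*v)
    q=np.arccos((.16**2+L*L-.141**2)/(2*.16*L))-np.arctan2(v[0],-v[1])
    pv=H+.16*np.array([-np.sin(q),-np.cos(q)]); d=(p-pv)/.141
    return q,O+M@(pv+.245*d),a+np.arctan2(d[1],d[0]),O+M@pv,p
E
python3 - <<'E'
from geo import *
f=dict(np.load('w1.npz'))
P=cloud(f); 
C=onz(f,[(131,123),(195,300),(465,232),(436,37)],.2)[:,:2]; O=C.mean(0)
fw=(C[1]-C[0])+(C[2]-C[3]); lw=(C[3]-C[0])+(C[2]-C[1])
print('corners',C.round(4),'O',O,'yaw',np.arctan2(fw[1],fw[0]),np.arctan2(-lw[0],lw[1]),'sizes',np.hypot(*fw)/2,np.hypot(*lw)/2)
s=onz(f,[(289,99),(310,177)],.2035)[:,:2];d=s[1]-s[0];print('keeper mid',s.mean(0),'yaw',np.arctan2(d[1],d[0]),np.hypot(*d))
peg=onz(f,[(295,123)],.219)[0,:2];print('peg',peg)
h=onz(f,[(252,99),(252,138),(252.5,176),(253,212),(253.5,246)],.212)[:,:2];print('holes',h.round(4)); d=h[-1]-h[0];u=d/np.hypot(*d)
print('ang',np.arctan2(d[1],d[0]),'len',np.hypot(*d),'pivot',h[2]-.141*u,'knob',h[2]+.104*u, onz(f,[(252,285)],.246))
a=np.arctan2(fw[1],fw[0])
for A in(a,.19): print(plan(O,A,peg))
E
```

```text
corners [[ 0.5495 -0.1492]
 [ 0.7423 -0.114 ]
 [ 0.6866  0.1777]
 [ 0.4943  0.1428]] O [0.61817578 0.01433609] yaw 0.1802150996313057 0.18789115907056037 sizes 0.19568035446260837 0.29706054709758095
keeper mid [0.57781198 0.01147812] yaw 0.19664291617281376 0.07662598268255348
peg [0.56183648 0.00758329]
holes [[ 0.5377 -0.0296]
 [ 0.5727 -0.0331]
 [ 0.6085 -0.0361]
 [ 0.6441 -0.0392]
 [ 0.6796 -0.0423]]
ang -0.08913948443747303 len 0.14242282731666758 pivot [ 0.46802255 -0.02358474] knob [ 0.71204983 -0.045395  ] [[ 0.70520015 -0.04362817  0.246     ]]
(np.float64(0.5925826881113345), array([0.66511833, 0.01978406]), np.float64(0.11758587018704997), array([ 0.42181012, -0.00895814]), array([-0.05663728,  0.00345489]))
(np.float64(0.5925619004875575), array([0.66494103, 0.02120139]), np.float64(0.13132040099032782), array([ 0.42205051, -0.01087971]), array([-0.05660076,  0.00400891]))
```

Call:
drive_tool([
  {"x":50,"y":-20,"z":0,"spin":0,"gripper":45},
  {"x":50,"y":-20,"z":0,"spin":0,"gripper":45},
  {"x":0,"y":0,"z":-45,"spin":0,"gripper":45},
  {"x":0,"y":0,"z":-45,"spin":0,"gripper":45},
  {"x":0,"y":0,"z":0,"spin":0,"gripper":45},
  {"x":0,"y":0,"z":0,"spin":0,"gripper":45},
], force=25)

```text
time_s: 4.15
tcp_pos: [0.7109, -0.043, 0.2896]
tcp_rot: [0.116, 3.136, -0.0]
wrist_force: [1.6, 1.1, 1.1]
gripper_width: 0.524
grasp_force: 0.0
```

Run:
```python
from h import *
f=cam('wrist'); save(f,'w2.png')
P=cloud(f);z=P[...,2];k=(z>.237)&(z<.252)&(np.hypot(P[...,0]-.71,P[...,1]+.045)<.03);print(k.sum(),P[k].min(0),P[k].max(0),P[k].mean(0))
print(bot.get_obs()['tcp_pos'])
```

```text
609 [ 0.70350237 -0.05515852  0.23701625] [ 0.72096858 -0.0374335   0.24688951] [ 0.71141462 -0.04618966  0.24415536]
[ 0.71142802 -0.04322542  0.29083893]
```

View pics/w2.png

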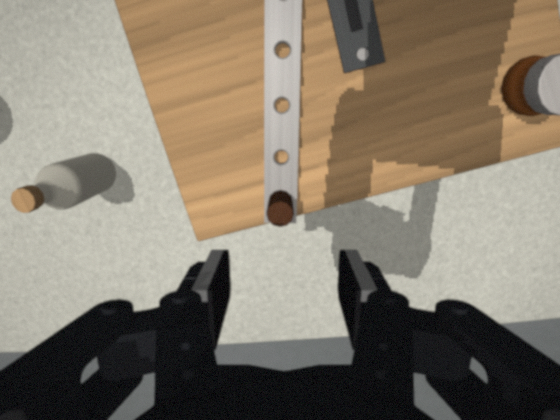

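The knob at (281,208) is centred between the fingers at about (.712, -.046), so I'll descend and grip it.

Call:
drive_tool([
  {"x":0,"y":-3,"z":-40,"spin":0,"gripper":45},
  {"x":0,"y":0,"z":-30,"spin":0,"gripper":45},
  {"x":0,"y":0,"z":0,"spin":0,"gripper":10},
  {"x":0,"y":0,"z":0,"spin":0,"gripper":10},
  {"x":0,"y":0,"z":0,"spin":0,"gripper":10},
  {"x":0,"y":0,"z":0,"spin":0,"gripper":10},
], force=25)

```text
time_s: 4.95
tcp_pos: [0.7113, -0.0469, 0.2188]
tcp_rot: [0.117, 3.137, -0.001]
wrist_force: [0.4, -0.2, 1.2]
gripper_width: 0.116
grasp_force: 0.0
```

Run:
```python
from h import *
f=cam('wrist'); g=cam('side'); print(bot.get_obs()['gripper_width'],bot.get_obs()['grasp_force'])
b=g['img'][140:270,190:350]
cv2.imwrite('pics/w3.png',np.hstack([cv2.resize(f['img'],(400,300)),cv2.resize(b,(400,300),interpolation=cv2.INTER_CUBIC)])[:,:,::-1])
```

```text
0.1168467008655648 0.0
```

View pics/w3.png

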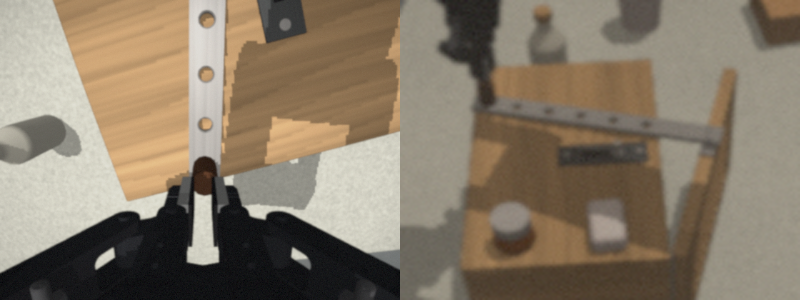

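Run:
```python
from h import *
f=cam('wrist'); P=cloud(f)
for v in range(215,345,10): print(v,[tuple((P[v,u]*1000).round().astype(int)) for u in (255,262,270,287,302,312)])
```

```text
215 [(np.int64(704), np.int64(-63), np.int64(200)), (np.int64(705), np.int64(-59), np.int64(200)), (np.int64(701), np.int64(-54), np.int64(212)), (np.int64(702), np.int64(-45), np.int64(211)), (np.int64(703), np.int64(-37), np.int64(211)), (np.int64(707), np.int64(-31), np.int64(200))]
225 [(np.int64(710), np.int64(-64), np.int64(201)), (np.int64(711), np.int64(-60), np.int64(199)), (np.int64(707), np.int64(-54), np.int64(212)), (np.int64(704), np.int64(-45), np.int64(223)), (np.int64(708), np.int64(-37), np.int64(211)), (np.int64(713), np.int64(-31), np.int64(200))]
235 [(np.int64(716), np.int64(-64), np.int64(200)), (np.int64(716), np.int64(-60), np.int64(200)), (np.int64(709), np.int64(-54), np.int64(222)), (np.int64(704), np.int64(-45), np.int64(238)), (np.int64(711), np.int64(-38), np.int64(220)), (np.int64(719), np.int64(-32), np.int64(200))]
245 [(np.int64(722), np.int64(-65), np.int64(200)), (np.int64(723), np.int64(-61), np.int64(200)), (np.int64(707), np.int64(-54), np.int64(240)), (np.int64(706), np.int64(-46), np.int64(245)), (np.int64(708), np.int64(-39), np.int64(240)),
[... 1916 characters left out ...]
int64(894), np.int64(-57), np.int64(1)), (np.int64(711), np.int64(-41), np.int64(295)), (np.int64(700), np.int64(-39), np.int64(313))]
325 [(np.int64(697), np.int64(-53), np.int64(320)), (np.int64(709), np.int64(-54), np.int64(301)), (np.int64(908), np.int64(-79), np.int64(0)), (np.int64(910), np.int64(-58), np.int64(0)), (np.int64(715), np.int64(-42), np.int64(294)), (np.int64(698), np.int64(-39), np.int64(320))]
335 [(np.int64(697), np.int64(-53), np.int64(323)), (np.int64(713), np.int64(-54), np.int64(301)), (np.int64(922), np.int64(-80), np.int64(0)), (np.int64(924), np.int64(-59), np.int64(0)), (np.int64(718), np.int64(-42), np.int64(295)), (np.int64(699), np.int64(-40), np.int64(323))]
```

The depth shows the fingertips at z ≈ 0.268. That is well above the knob top and about 49 mm above the reported TCP, so the fingers closed in the air. I'll open, lower by the measured amount and watch the force.

Call:
drive_tool([
  {"x":0,"y":0,"z":0,"spin":0,"gripper":45},
  {"x":0,"y":0,"z":0,"spin":0,"gripper":45},
  {"x":0,"y":0,"z":0,"spin":0,"gripper":45},
  {"x":0,"y":0,"z":-15,"spin":0,"gripper":45},
  {"x":0,"y":0,"z":-15,"spin":0,"gripper":45},
  {"x":0,"y":0,"z":0,"spin":0,"gripper":45},
], force=25)

```text
time_s: 5.85
tcp_pos: [0.7089, -0.0466, 0.1832]
tcp_rot: [-0.117, -3.134, -0.001]
wrist_force: [-0.0, -0.2, 0.0]
gripper_width: 0.525
grasp_force: 0.0
```

Run:
```python
from h import *
o=bot.get_obs(); print(o['tcp_pos'],o['wrist_force'],o['gripper_width'],o['joint_pos'])
f=cam('wrist'); P=cloud(f); T=np.linalg.inv(f['T'])
g=np.abs(P[...,2]-.26)<.06; d=f['depth']
near=(d>0)&(d<.15); print('nearest finger tips: max cam depth<.15..', near.sum())
# points on fingers: x>.69 and z between .215 and .30, off the bar
w=(P[...,2]>.216)&(P[...,2]<.3)&(abs(P[...,1]+.046)>.013)&(abs(P[...,1]+.046)<.06)&(abs(P[...,0]-.71)<.03)
q=P[w]; i=np.argsort(q[:,2])[:200]; print(w.sum(), np.percentile(q[:,2],[0,1,3,10,30]),np.median(q[i],0))
print(len(nets.boxes_of('wrist','knob')))
```

```text
[ 0.70890945 -0.04656468  0.1832111 ] [-0.01891079 -0.179222    0.02922219] 0.5252053701398605 [-1.70217008e-01  2.58269823e-01  1.39905718e+00 -1.61898725e-05
  1.48959884e+00 -1.66619072e+00]
nearest finger tips: max cam depth<.15.. 70304
30365 [0.22463569 0.23149999 0.23756051 0.25336946 0.2777469 ] [ 0.70775886 -0.02542106  0.22834479]
1
```

Call:
drive_tool([
  {"x":2,"y":0,"z":-1,"spin":0,"gripper":10},
  {"x":0,"y":0,"z":0,"spin":0,"gripper":10},
  {"x":0,"y":0,"z":0,"spin":0,"gripper":10},
  {"x":0,"y":0,"z":0,"spin":0,"gripper":10},
], force=25)

```text
time_s: 6.45
tcp_pos: [0.7131, -0.0469, 0.1863]
tcp_rot: [0.117, 3.138, -0.0]
wrist_force: [1.6, 0.4, 1.1]
gripper_width: 0.198
grasp_force: 24.9
```

Gripped at about 17 mm. Next I'll lift gently.

Call:
drive_tool([
  {"x":0,"y":0,"z":9,"spin":0,"gripper":10},
  {"x":-1,"y":0,"z":9,"spin":0,"gripper":10},
  {"x":-2,"y":0,"z":9,"spin":0,"gripper":10},
  {"x":-2,"y":0,"z":9,"spin":0,"gripper":10},
  {"x":-3,"y":0,"z":9,"spin":0,"gripper":10},
  {"x":0,"y":0,"z":0,"spin":0,"gripper":10},
])

```text
time_s: 7.2
tcp_pos: [0.7051, -0.0469, 0.2324]
tcp_rot: [0.117, 3.137, -0.001]
wrist_force: [1.1, 0.3, -1.0]
gripper_width: 0.196
grasp_force: 24.5
```

Lifted without strain. Next I'll swing over the peg and open the door.

Call:
drive_tool([
  {"x":-6,"y":8,"z":0,"spin":0.026,"gripper":10},
  {"x":-6,"y":8,"z":0,"spin":0.026,"gripper":10},
  {"x":-6,"y":8,"z":0,"spin":0.027,"gripper":10},
  {"x":-6,"y":8,"z":0,"spin":0.027,"gripper":10},
  {"x":-6,"y":8,"z":0,"spin":0.027,"gripper":10},
  {"x":-6,"y":8,"z":0,"spin":0.027,"gripper":10},
  {"x":-5,"y":9,"z":0,"spin":0.027,"gripper":10},
  {"x":-5,"y":9,"z":0,"spin":0.027,"gripper":10},
])

```text
time_s: 8.2
tcp_pos: [0.6582, 0.0197, 0.2308]
tcp_rot: [0.222, -3.134, 0.0]
wrist_force: [1.7, -0.2, -1.7]
gripper_width: 0.194
grasp_force: 24.6
```

Run:
```python
from h import *
o=bot.get_obs(); print(o['tcp_pos'],o['wrist_force'])
f=cam('wrist'); np.savez('w4.npz',img=f['img'],depth=f['depth'],T=f['T'],camera_matrix=f['camera_matrix'],D=f['D'])
save(f,'w4.png'); P=cloud(f); print([P[v,287].round(4) for v in (40,100,150,180)])
```

```text
[0.65820561 0.01973908 0.23078913] [ 1.71761847 -0.21534096 -1.73133762]
[array([0.5616, 0.0071, 0.2193]), array([0.5904, 0.011 , 0.2415]), array([0.612 , 0.0141, 0.2473]), array([0.6253, 0.016 , 0.2486])]
```

View pics/w4.png

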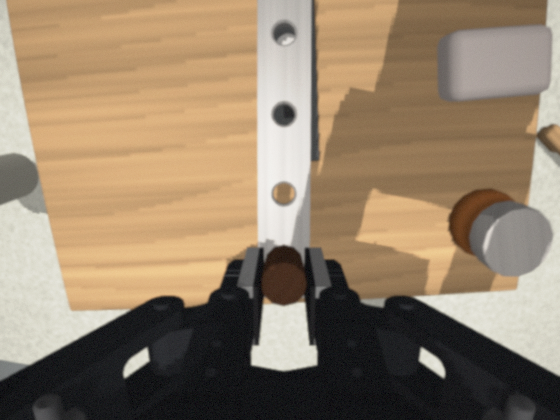

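Through the raised middle hole at (284,33) the peg's top already shows. I'll compute the exact offset.

```bash
cat > bar.py <<'E'
from geo import *
def bar(f):
    P=cloud(f); hsv=cv2.cvtColor(f['img'],cv2.COLOR_RGB2HSV)
    m=(P[...,2]>.212)&(P[...,2]<.275)&(hsv[...,1]<50)&(hsv[...,2]>110); m[235:]=0; m[:,:235]=0; m[:,335:]=0
    A=P[m]; c=np.linalg.lstsq(np.c_[A[:,:2],np.ones(len(A))],A[:,2],rcond=None)[0]
    r=abs(np.c_[A[:,:2],np.ones(len(A))]@c-A[:,2])<.002; A=A[r]; c=np.linalg.lstsq(np.c_[A[:,:2],np.ones(len(A))],A[:,2],rcond=None)[0]
    th=np.arctan(np.hypot(*c[:2])); mid=A.mean(0)
    n=np.array([-c[0],-c[1],1]); o=f['T'][:3,3]
    def hit(uv):
        d=rays(f,uv)@f['T'][:3,:3].T; t=(c[0]*o[0]+c[1]*o[1]+c[2]-o[2])/(d[:,2]-d[:,:2]@c[:2]); return o+d*t[:,None]
    return P,m,c,th,hit
E
python3 - <<'E'
from bar import *
f=dict(np.load('w4.npz')); P,m,c,th,hit=bar(f)
h=hit([(284,33),(284.5,114),(284.5,193)]); print('lift',th,'len A',m.sum()); print(h.round(4),np.diff(h,axis=0),np.linalg.norm(np.diff(h,axis=0),axis=1))
w=m*0; Q=P[10:60,270:300].reshape(-1,3); k=(abs(Q[:,2]-.219)<.003); print('peg seen',k.sum(),Q[k].mean(0),Q[k].min(0),Q[k].max(0))
d=h[2]-h[0];d/=np.linalg.norm(d); u=d[:2]/np.hypot(*d[:2])
n=np.cross(d,np.array([-u[1],u[0],0])); n=n if n[2]>0 else -n
mid=h.mean(0)-d*0  # hole4 fit
piv=mid-.177*d-.003*n; print('pivot',piv,'dir',np.arctan2(u[1],u[0]),'tilt',np.arcsin(d[2]))
print('hole3 when level',piv[:2]+.141*u,'knob',piv[:2]+.245*u)
E
```

```text
lift 0.17669705019885648 len A 11432
[[0.5616 0.0056 0.2367]
 [0.5966 0.0108 0.243 ]
 [0.6313 0.0157 0.2493]] [[0.03495899 0.00520378 0.00631094]
 [0.03471788 0.00494638 0.0062618 ]] [0.03590318 0.03562314]
peg seen 112 [0.56108839 0.00647269 0.21897379] [0.55864415 0.00321949 0.21725001] [0.56360319 0.00992099 0.22077939]
pivot [ 0.42460481 -0.01435399  0.20891202] dir 0.14465719457129209 tilt 0.1766966085111608
hole3 when level [0.56413212 0.00597161] knob [0.66704588 0.02096355]
```

Call:
drive_tool([
  {"x":-2,"y":1,"z":0,"spin":0,"gripper":10},
  {"x":1,"y":0,"z":-5,"spin":0,"gripper":10},
  {"x":1,"y":0,"z":-5,"spin":0,"gripper":10},
  {"x":1,"y":0.5,"z":-4,"spin":0,"gripper":10},
  {"x":0.5,"y":0,"z":-3,"spin":0,"gripper":10},
  {"x":0,"y":0,"z":0,"spin":0,"gripper":10},
])

```text
time_s: 9.0
tcp_pos: [0.6599, 0.0208, 0.2134]
tcp_rot: [0.218, -3.133, -0.001]
wrist_force: [0.2, -0.0, 0.4]
gripper_width: 0.195
grasp_force: 24.6
```

```bash
cat > look.py <<'E'
from bar import *
def holes(f,g):
    """refine hole centres: fit ellipse of non-bar blob near each guess"""
    P,m,c,th,hit=bar(f); out=[]
    k=cv2.morphologyEx(m.astype(np.uint8),cv2.MORPH_OPEN,np.ones((2,2)))
    inv=1-k
    n,l,s,cen=cv2.connectedComponentsWithStats(inv,connectivity=4)
    for u,v in g:
        best=[i for i in range(1,n) if np.hypot(*(cen[i]-[u,v]))<15 and 100<s[i,4]<900]
        out.append(tuple(cen[best[0]])+(s[best[0],4],) if best else None)
    return out,P,m,c,th,hit
if __name__=='__main__':
    f=cam('wrist'); o=bot.get_obs(); print(o['tcp_pos'],o['wrist_force'],o['time_s']); save(f,'wl.png')
    out,P,m,c,th,hit=holes(f,[(284,33),(284,114),(284,193)]); print(out,'lift',th)
    if all(out[1:]):
        h=hit([q[:2] for q in out if q]); d=h[-1]-h[0];d/=np.linalg.norm(d);u=d[:2]/np.hypot(*d[:2])
        n=np.cross(d,[-u[1],u[0],0]); n*=np.sign(n[2])
        r=np.mean([r for r,q in zip((.141,.177,.213),out) if q]); piv=h.mean(0)-r*d-.003*n
        print('piv',piv,'dir',np.arctan2(u[1],u[0]),'hole3 level',piv[:2]+.141*u,'now lower mouth',piv+.141*d-.003*n)
    Q=P[10:60,268:302].reshape(-1,3);k=abs(Q[:,2]-.219)<.002;print('peg-level pts',k.sum(),Q[k].mean(0) if k.any() else '')
E
python3 look.py
```

```text
[0.65986744 0.02074623 0.21368129] [ 0.86011225 -0.34424569 -0.63359588] 9.05
[(np.float64(284.4280155642023), np.float64(20.124513618677042), np.int32(257)), (np.float64(284.76354679802955), np.float64(109.33497536945812), np.int32(406)), (np.float64(284.88022284122565), np.float64(189.55710306406687), np.int32(359))] lift 0.10411728776146256
piv [ 0.42153261 -0.01324866  0.20887003] dir 0.1420466250087943 hole3 level [0.5611125  0.00671263] now lower mouth [0.56066529 0.00664867 0.22054019]
peg-level pts 196 [0.56073501 0.00682707 0.21912562]
```

Call:
drive_tool([
  {"x":0.5,"y":0,"z":-2,"spin":0,"gripper":10},
  {"x":0.5,"y":0,"z":-1.5,"spin":0,"gripper":10},
  {"x":0.2,"y":0.2,"z":-1,"spin":0,"gripper":10},
  {"x":0,"y":0,"z":0,"spin":0,"gripper":10},
])

```text
time_s: 9.55
tcp_pos: [0.661, 0.0208, 0.2093]
tcp_rot: [0.218, -3.133, 0.0]
wrist_force: [-0.9, 0.0, 0.6]
gripper_width: 0.201
grasp_force: 24.7
```

```bash
python3 look.py
```

```text
[0.66099297 0.02084123 0.20932616] [-1.46663731  0.4976277   0.90165181] 9.6
[None, (np.float64(284.95180722891564), np.float64(107.64819277108434), np.int32(415)), (np.float64(284.95238095238096), np.float64(188.38655462184875), np.int32(357))] lift 0.0866213585698554
piv [ 0.42182841 -0.01282328  0.20905216] dir 0.1399302824048168 hole3 level [0.56145024 0.00684256] now lower mouth [0.56118376 0.00680503 0.21826175]
peg-level pts 261 [0.56063456 0.00673365 0.21909845]
```

Call:
drive_tool([
  {"x":0.3,"y":0,"z":-1.5,"spin":0,"gripper":10},
  {"x":0.3,"y":0,"z":-1.5,"spin":0,"gripper":10},
  {"x":0,"y":0,"z":0,"spin":0,"gripper":10},
])

```text
time_s: 9.98
tcp_pos: [0.6621, 0.0211, 0.2062]
tcp_rot: [-0.219, 3.133, 0.0]
wrist_force: [0.9, 1.2, -0.0]
gripper_width: 0.201
grasp_force: 24.7
```

```bash
python3 look.py
```

```text
[0.66208304 0.02107453 0.20623601] [ 1.12595539  1.19382414 -0.51498066] 10.025
[None, (np.float64(285.02369668246445), np.float64(106.1611374407583), np.int32(422)), (np.float64(285.091922005571), np.float64(187.39554317548746), np.int32(359))] lift 0.07475776060591516
piv [ 0.42211327 -0.01286285  0.20887493] dir 0.14096062308064733 hole3 level [0.56171476 0.00694684] now lower mouth [0.56154669 0.00692299 0.21641431]
peg-level pts 293 [0.56165359 0.00682264 0.21912936]
```

The hole's underside is at .2164, below the peg's top, with no force, so it has entered. I'll lower on.

Call:
drive_tool([
  {"x":0.4,"y":0,"z":-3,"spin":0,"gripper":10},
  {"x":0.4,"y":0,"z":-3,"spin":0,"gripper":10},
  {"x":0.4,"y":0,"z":-3,"spin":0,"gripper":10},
  {"x":0.4,"y":0.2,"z":-3,"spin":0,"gripper":10},
  {"x":0,"y":0,"z":0,"spin":0,"gripper":10},
])

```text
time_s: 10.65
tcp_pos: [0.6642, 0.0212, 0.1941]
tcp_rot: [-0.218, 3.132, 0.0]
wrist_force: [4.8, 2.1, 0.1]
gripper_width: 0.197
grasp_force: 24.8
```

Call:
drive_tool([
  {"x":0.7,"y":0.2,"z":-2,"spin":0,"gripper":10},
  {"x":0.5,"y":0.2,"z":-2,"spin":0,"gripper":10},
  {"x":0,"y":0,"z":-1,"spin":0,"gripper":10},
  {"x":0,"y":0,"z":0,"spin":0,"gripper":10},
])

```text
time_s: 11.15
tcp_pos: [0.6647, 0.0214, 0.189]
tcp_rot: [-0.218, 3.134, -0.0]
wrist_force: [4.8, 2.0, 0.3]
gripper_width: 0.193
grasp_force: 24.8
```

```bash
python3 look.py
```

```text
[0.66475674 0.02143985 0.18907425] [ 4.25002588  1.73038941 -0.7709401 ] 11.2
[None, (np.float64(285.2621776504298), np.float64(100.24928366762178), np.int32(698)), (np.float64(284.6980728051392), np.float64(184.92077087794434), np.int32(467))] lift 0.0016616984507880508
piv [ 0.42181669 -0.01149707  0.2095724 ] dir 0.13344713734020838 hole3 level [0.56156308 0.00726318] now lower mouth [0.56156758 0.00726379 0.20679406]
peg-level pts 128 [0.56513036 0.00765794 0.21885139]
```

It's seated and nearly level, with the peg showing above it. I'll release and rise.

Call:
drive_tool([
  {"x":0,"y":0,"z":0,"spin":0,"gripper":45},
  {"x":0,"y":0,"z":0,"spin":0,"gripper":45},
  {"x":0,"y":0,"z":0,"spin":0,"gripper":45},
  {"x":0,"y":0,"z":20,"spin":0,"gripper":45},
  {"x":0,"y":0,"z":40,"spin":0,"gripper":45},
  {"x":0,"y":0,"z":40,"spin":0,"gripper":45},
  {"x":0,"y":0,"z":20,"spin":0,"gripper":45},
  {"x":0,"y":0,"z":0,"spin":0,"gripper":45},
])

```text
time_s: 12.2
tcp_pos: [0.6655, 0.0214, 0.3121]
tcp_rot: [-0.218, 3.13, -0.001]
wrist_force: [0.8, -0.0, -0.3]
gripper_width: 0.524
grasp_force: 0.0
```

Run:
```python
from bar import *
f=cam('wrist'); save(f,'end.png'); P,m,c,th,hit=bar(f); print('lift',th, np.median(P[m],0)); print(bot.get_obs()['tcp_pos'])
```

```text
lift 0.020342289778021876 [0.56597545 0.00832495 0.21234807]
[0.66472599 0.02148475 0.30953606]
```

View pics/end.png

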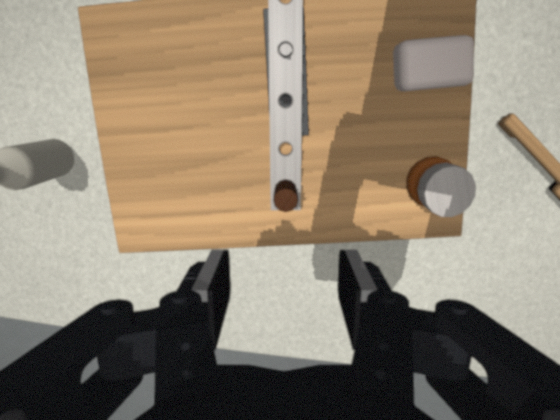

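The middle hole at (285,48) is filled by the bright peg. I'll check the level along the bar.

Run:
```python
from h import *
z=[]
for i in range(6):
    f=cam('wrist');z.append(cloud(f))
P=np.mean(z,0)
for v in (20,30,65,75,85,115,125,135,160,170): print(v,P[v,276:298].mean(0).round(4))
```

```text
20 [0.5404 0.0057 0.2113]
30 [0.5474 0.0066 0.2136]
65 [0.5704 0.0099 0.2114]
75 [0.5772 0.0109 0.2112]
85 [0.5841 0.0119 0.2112]
115 [0.6052 0.0149 0.2133]
125 [0.6124 0.0159 0.2111]
135 [0.6194 0.0168 0.2152]
160 [0.6384 0.0196 0.2108]
170 [0.646  0.0206 0.2108]
```

The bar is level at .211 along its whole length, so I'll hand in.

```bash
python3 -c "
from plant import bot
print(bot.hand_in())"
```

```text
the job is handed in; nothing more can be done
None
```

The stay's middle hole sits over the peg and the bar lies level, holding the door ajar; the gripper has let go, no toiletries were touched, and the job is handed in (no verdict was returned).

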